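# Load a power supply into the test nest until it seats, then start the test

## Task

Set the grey power supply module in the open mouth of the test nest and push it along the lane, without lifting it over, through the sprung one-way flap and in under the cover until you feel it seat against the hidden contact block: its contact pins must be pressed in, but the block must not be driven back. Leave the flap shut behind the module, then throw the test lever fully over, and leave everything else on the bench where it is.

Things in the scene. Friction and masses are not known exactly. Their poses are not given: they have to be found in the camera images.
- module: grey plastic power supply module, a box 56 (its x) x 110 (its y) x 45 mm high with dark vent slots and a terminal strip at each end of the top, about 0.3 to 0.65 kg; both ends are alike and either may lead. Origin at the centre of its underside. It starts lying flat on the bench, to the robot's right of the nest.
- nest: straight aluminium lane fixed to the bench, which is its floor. Origin on the bench in the middle of the gate (the flap's plane); +y along the lane in the direction of travel (roughly to the robot's left), x across it. Two walls 8 mm thick, 36 mm high, inner faces at x = -34 and +34 mm, run from y = -65 to +300 mm; open above up to y = 150 mm.
- lane_mouth (a point): point on the bench in the middle of the lane where its straight walls begin, 65 mm before the gate (nest y = -65 mm). From here back to about y = -95 mm flared lips of the same height widen the lane to about x = +-45 mm.
- cover_edge (a point): middle of the front edge of the grey steel cover's top, nest y = 150 mm, 56 mm high. The cover is 100 mm wide, spans y = 150 to 300 mm (underside 51 mm high) and hides the contact block, whose face lies anywhere from y = 190 to 225 mm, different each time; the seated module's rear end is then at y = 80 to 115 mm.
- flap (a joint): steel flap across the lane at the gate, 66 mm long, z = 4 to 40 mm, 4 mm thick, on an upright hinge at the wall at nest x = +36 mm, y = 0. Opens only in the direction of travel (+y); 0 shut, 1.5 rad wide open along the wall. A light spring (2 N or less at the module) shuts it once the module's rear end is more than about 66 mm past the gate and nothing else holds it.
- pins (a joint): two sprung brass contact pins that stand 8 mm out of the contact block's face under the cover; value is how far they are pressed in (m): 0 free, 0.008 with the module flat against the block. Very light spring (0.5 N), too weak to push the module back.
- block (a joint): contact block under the cover, held by a brake: it resists with about 12 N, then slides away in the direction of travel and stays there; value is how far it has been driven back (m), 0 at the start. Pushing the module along the lane takes only a few newtons (0.6 x its weight or less, plus the flap), so a rise of 5 to 8 N means it is seated.
- lever (a joint): test lever, black knob on a steel stalk on a small grey block beside the nest, on the side away from the robot; pivot 22 mm above the bench, knob centre 70 mm from it; 0 (as found up to 0.1) leans 0.5 rad to the block's -x, 1.0 rad is fully over, leaning 0.5 rad to its +x; takes about 1 N at the knob and stays where it is left.
- lever_tip (a point): centre of the lever's round black knob, 26 mm across.
- lever_base: the lever's grey block, 70 x 50 x 25 mm, fixed; origin at the centre of its underside. The lever is thrown from the block's -x to its +x (roughly to the robot's left, as the direction of travel in the nest).
- spool_a: bystander: wire spool with wooden flanges, 110 mm across, 65 high; origin under its centre
- spool_b: bystander: wire spool with wooden flanges, 96 mm across, 55 high; origin under its centre
- relay: bystander: small white relay, 36 x 45 x 52 mm; origin under its centre
- screwdriver: bystander: screwdriver lying on the bench
- rail_offcut: bystander: 160 mm piece of steel mounting rail, 36 mm wide, 9 high
- terminals: bystander: white terminal block, 42 x 55 x 35 mm; origin under its centre
- wrench: bystander: wrench lying on the bench

How it is judged:
On the way, in this order (a step that is already met when the one before it is completed fails the run):
1. the module stands in the mouth of the lane, in line with it, before the shut flap (x of module in the frame of nest between -0.012 and 0.012 m and y of module in the frame of nest between -0.13 and -0.05 m and angle between the y axis of module and the y axis of nest, either way round below 0.2 rad and height (world z) of module below 0.01 m and value of joint flap below 0.2 rad), for 0.1 s.
2. the module, flat on the bench, is pushed through the open flap (value of joint flap above 0.6 rad and y of module in the frame of nest between -0.03 and 0.1 m and x of module in the frame of nest between -0.02 and 0.02 m and height (world z) of module below 0.012 m), for 0.1 s.
3. the module is seated: contact pins pressed in by more than 5 mm (value of joint pins above 0.005 m and y of module in the frame of nest above 0.12 m), for 0.2 s.
At the end, for the whole second after the job is handed in: The module lies flat in the lane under the cover, at rest, pressing the contact pins in by more than 5 of their 8 mm, the contact block driven back less than 6 mm, the flap shut (under 0.08 rad), the lever thrown past 0.8 of its 1.0 rad (all of step 3 and value of joint block below 0.006 m and value of joint flap below 0.08 rad and x of module in the frame of nest between -0.012 and 0.012 m and height (world z) of module below 0.005 m and linear speed of module below 0.01 m/s and value of joint lever above 0.8 rad); the robot touches nothing.
It fails at once if the contact block driven back by 6 mm or more (value of joint block above 0.006 m).
It fails at once if the module lifted over the gate (y of module in the frame of nest above -0.04 m and height (world z) of module above 0.02 m).
It fails at once if the lever thrown before the module is seated (value of joint lever above 0.5 rad and value of joint pins below 0.004 m).
It fails at once if a bystander moved by more than 40 mm (distance of any of spool_a, spool_b, relay, screwdriver, rail_offcut, terminals, wrench from where it was at the start of the episode above 0.04 m).
It also fails if it takes over 66 s, if anything falls off the work surface, if the arm or the gripper's body presses on something with over 40 N, if the wrist force passes 120 N, or if a joint passes its speed limit or range.

## Robot

A 7-joint arm with a two-finger parallel gripper is mounted at the origin on the work surface. World frame = base frame: x ahead of the robot, y to its left, z up, the work surface at z = 0. Lengths are in m, angles in rad, forces in N, time in s.
With the tool pointing down it reaches from about 0.375 to 0.925 m from the base axis. Payload 3.1 kg.
Tool frame: the origin (TCP) lies between the finger pads; the fingertips stand 17 mm ahead of it and the grasp point (between the pads) lies 2 mm behind it; z points along the fingers, y is the line along which they close (so a half turn about z gives the same grasp; the last joint's range is limited). The gripper opens to 85 mm and grips with 20 to 120 N. Pads are 22 mm wide; open, the fingers measure 114 mm over their backs; the gripper's body (76 mm by 85 mm) begins 54 mm behind the grasp point. The pads swing forward as they close: fully open they stand 13 mm farther back than shut.
Start: joints at [1.178, 0.383, 0.044, 1.598, -0.018, 1.161, -0.05], TCP at [0.189, -0.622, 0.248] pointing down, gripper open.
Joint ranges: [-2.61, 2.61], [-0.41, 2.15], [-1.48, 1.57], [0, 2.5], [-1.57, 4.71], [0.05, 1.97], [-2.85, 2.85]. Speed limits (rad/s): [2.79, 2.79, 3.14, 3.14, 3.14, 3.14, 3.14].

## Interface

Orientations are given as [roll, pitch, yaw] about the fixed x, y, z axes, in that order (R = Rz(yaw) Ry(pitch) Rx(roll)).
In Python, from rig import arm, camera, camera_info, job gives the robot as it stands.
- The arm moves only by the shell command python3 -m inch 'ROWS' [FORCE]. ROWS is JSON, a list of rows, each a list of 3 entries, a list of its own where there are three numbers: the finger opening in mm, from 0 to 85.4, then the shift along the tool's x, y, z in mm, then the turn about the tool's z in rad. In form: [[grip, [tx, ty, tz], twist], ...]. A call has 1 to 12 rows; each row shifts and turns the commanded pose from where the row before left it, along the tool's axes as they then stand; what a row does not reach is not made up. A row lasts 1/10 s, in which the tool goes at most 50 mm and 8.59 degrees, less where a joint would pass 70% of its speed; a pose out of reach is approached as far as the arm can. A call with a gripper value outside its range is refused whole. The fingers move at their own pace and stop on an object; FORCE is the grip in N (left out, the last holds). Time passes only in rows, so rows that do not move let the fingers close. It gives the time, the measured TCP pose, the force, the opening and the grip force at its end, in the units of the state.
- arm.observe(): the state, without advancing time (a new reading comes with each control period).
- camera(name): name is "side" or "top"; returns (picture, depth): 400x640x3 uint8, red, green, blue; 400x640 float32, m along the optical axis (not along the pixel's ray), 0 where there is no reading.
- camera_info(name): a dict with "fx", "fy", "cx", "cy" (pixels), "k1" (the pictures are not rectified: a ray, as slopes to the right and down, at radius r is drawn at 1 + k1 r^2 times it, then the intrinsics apply), "camera_from_world" (4x4, takes a point from world to camera coordinates). Camera axes: x right, y down, z forward; pixel columns grow to the right and rows downward; lengths in m; the calibration is good to about 2 mm. A picture is of the moment at which its call begins. camera_info takes no time and is no camera call.
- job.sign_off(): hands the job in; it is judged then, once.
The state is a dict: "time_s": time; "joints": joint angles; "qd": joint speeds; "joint_torque": joint torques, N m; "eef_pos": TCP position; "ee_rot": TCP orientation; "ft_force": force on the tool from outside, world axes, zero at the start; "torque": the same for the moment, N m; "finger_gap": opening from 0.0 (shut) to 1.0 (fully open); "gripper_force": force on a finger pad.
Only numpy, scipy, OpenCV 4.12 (cv2) and the standard library are available. Lean on these libraries where they do the work, as an engineer would, in place of code of your own. Each camera call takes 0.05 s, during which the arm holds its last target. There are 200 camera calls.

## Working session

There is one attempt and no reset: what is moved stays moved. The work goes in short steps, Python scripts to look and compute and a shell command to move; the robot and the scene stay as the last step left them, time stands still between calls to the robot, and variables do not carry over. Pictures are saved under pics/ and viewed, at most 10 in all, crops included, and the job is handed in when it is done.

```bash
mkdir -p pics; ls
python3 - <<'E'
from rig import arm,camera,camera_info
import cv2,numpy as np
s=arm.observe(); print(s)
for n in("top","side"):
    p,d=camera(n); cv2.imwrite(f"pics/{n}0.png",p[:,:,::-1]); np.save(f"{n}0.npy",d); print(n,camera_info(n))
E
```

```text
pics
{'time_s': 0.0, 'joints': array([ 1.1781836 ,  0.38383472,  0.0438471 ,  1.59958766, -0.0179053 ,
        1.16123775, -0.04991136]), 'qd': array([ 0.00039397,  0.00214246,  0.00105749,  0.0006537 , -0.00206367,
        0.00024793,  0.00014785]), 'joint_torque': array([-1.06007130e-03, -4.33461821e+01,  1.02420095e+00, -2.49511313e+01,
        1.07111136e-02,  1.14547770e-02,  3.89959505e-07]), 'eef_pos': array([ 0.18858769, -0.62108381,  0.24688119]), 'ee_rot': array([-3.13892172e+00,  1.43523792e-04,  2.94866789e-01]), 'ft_force': array([-0.1436613 ,  0.05139466, -0.37614991]), 'torque': array([0.03846904, 0.02437746, 0.04785815]), 'gripper_force': 0.0, 'finger_gap': 1.0021488218812358}
top {'fx': 372.7313569375184, 'fy': 372.7313569375184, 'cx': 316.79439463047834, 'cy': 202.17721977861027, 'k1': -0.0178333335845259, 'camera_from_world': array([[-0.01190334, -0.9998779 , -0.01012447,  0.04004897],
       [-0.98493166,  0.01347126, -0.17241854,  0.52527722],
       [ 0.17253388,  0.00791956, -0.98497175,  0.99246445],
       [ 0.        ,  0.        ,  0.        ,  1.        ]])}
side {'fx': 382.42762669187016, 'fy': 382.42762669187016, 'cx': 312.8591790759665, 'cy': 202.61922961399867, 'k1': 0.02870680352858679, 'camera_from_world': array([[-0.72987021, -0.68327   ,  0.02077449,  0.40662416],
       [-0.41874705,  0.4228722 , -0.80363549,  0.26540392],
       [ 0.54031507, -0.59524887, -0.59475912,  0.89545776],
       [ 0.        ,  0.        ,  0.        ,  1.        ]])}
```

View pics/top0.png

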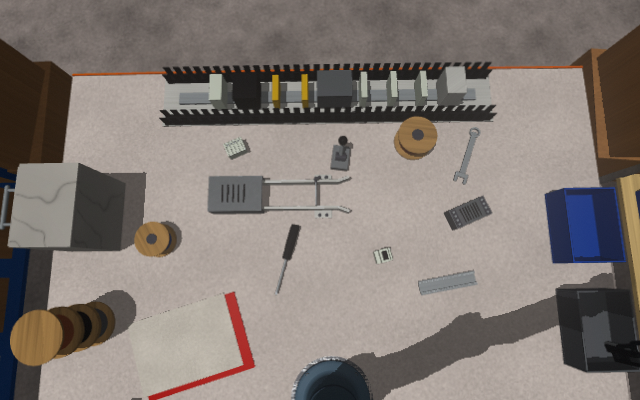

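View pics/side0.png

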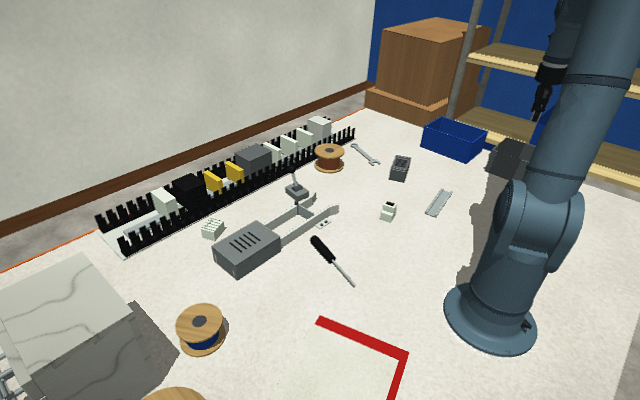

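The top view shows the module at (468,212), the nest with its cover at (208–265,176–213) and its mouth at about (350,195), and the lever knob at (343,140). The screwdriver, relay, rail and spools are clear of the lane. Next I measure positions from the depth image.

```bash
cat > h.py <<'E'
import numpy as np,cv2
from rig import camera_info
def cloud(n,d):
    c=camera_info(n);K=np.array([[c['fx'],0,c['cx']],[0,c['fy'],c['cy']],[0,0,1]])
    v,u=np.mgrid[:d.shape[0],:d.shape[1]]
    r=cv2.undistortPoints(np.stack([u,v],-1).reshape(-1,1,2).astype(float),K,np.array([c['k1'],0,0,0.])).reshape(*d.shape,2)
    P=np.dstack([r*d[...,None],d]);T=c['camera_from_world']
    return (P-T[:3,3])@T[:3,:3]
def box(W,m,z0,z1):
    m=m&(W[...,2]>z0)&(W[...,2]<z1);p=W[m];r=cv2.minAreaRect(p[:,:2].astype(np.float32)*1000)
    return len(p),r,p[:,2].mean(),np.round(p.mean(0),4)
E
python3 - <<'E'
from h import *
W=cloud("top",np.load("top0.npy"));S=cloud("side",np.load("side0.npy"))
def reg(W,x0,x1,y0,y1):return (W[...,0]>x0)&(W[...,0]<x1)&(W[...,1]>y0)&(W[...,1]<y1)
for n,(u,v) in dict(mod=(468,212),cover=(236,194),knob=(343,140),bench=(400,250)).items(): print(n,W[v,u])
mc=W[212,468];
for n,w in(("t",W),("s",S)):
  print(n,"mod",box(w,reg(w,mc[0]-.09,mc[0]+.09,mc[1]-.09,mc[1]+.09),.035,.055))
  cc=W[194,236]
  print(n,"cover",box(w,reg(w,cc[0]-.1,cc[0]+.1,cc[1]-.12,cc[1]+.12),.048,.064))
  k=W[140,343]
  print(n,"knob",box(w,reg(w,k[0]-.05,k[0]+.05,k[1]-.06,k[1]+.06),.065,.12))
  print(n,"base",box(w,reg(w,k[0]-.09,k[0]+.03,k[1]-.06,k[1]+.06),.018,.030))
  m=reg(w,cc[0]-.08,cc[0]+.08,cc[1]-.30,cc[1]-.09)
  for nm,mm in(("wallfar",w[...,0]>cc[0]),("wallnear",w[...,0]<cc[0])):
    q=m&mm&(w[...,2]>.028)&(w[...,2]<.045);p=w[q];print(n,nm,len(p),p.min(0),p.max(0),np.polyfit(p[:,1],p[:,0],1))
E
```

```text
mod [ 0.49227946 -0.38474441  0.04669538]
cover [0.54986586 0.25709147 0.05709929]
knob [ 0.68692417 -0.04037336  0.09958855]
bench [ 0.39243865 -0.20094412  0.00139348]
t mod (818, ((492.4147033691406, -390.8594970703125), (56.18296813964844, 112.07880401611328), 22.886301040649414), np.float64(0.04626349808162728), array([ 0.4917, -0.3892,  0.0463]))
t cover (1949, ((552.1817626953125, 262.6278381347656), (151.8363037109375, 100.26954650878906), 89.60906982421875), np.float64(0.05737773153800553), array([0.5512, 0.2618, 0.0574]))
t knob (81, ((688.070068359375, -38.63016891479492), (24.029661178588867, 23.34733772277832), 12.122148513793945), np.float64(0.09251433282106501), array([ 0.6864, -0.0383,  0.0925]))
t base (290, ((661.765869140625, -34.779747009277344), (49.78736877441406, 70.55989074707031), 81.8030776977539), np.float64(0.025749816766641245), array([ 0.6579, -0.0338,  0.0257]))
t wallfar 262 [ 0.54989632 -0.04190264  0.02830855] [0.62784818 0.16562566 0.0441091 ] [0.00270237 0.5872298 ]
t wallnear 277 [ 0.50411354 -0.04256386  0.02819495] [0.54960369 0.16509415 0.04456
[... 294 characters left out ...]
2.12925720214844), 0.24186038970947266), np.float64(0.05597515390116305), array([0.5494, 0.2684, 0.056 ]))
s knob (60, ((688.92626953125, -34.74779510498047), (19.456884384155273, 21.238113403320312), 45.27863311767578), np.float64(0.08712174681857607), array([ 0.6864, -0.0332,  0.0871]))
s base (170, ((649.2786254882812, -31.866424560546875), (55.45008850097656, 98.41655731201172), 84.63040161132812), np.float64(0.024358660884308627), array([ 0.6559, -0.0269,  0.0244]))
s wallfar 247 [ 0.55095878 -0.04245303  0.02800122] [0.59932902 0.16489199 0.04498644] [0.02327573 0.5852589 ]
s wallnear 247 [ 0.50425771 -0.04236499  0.02808369] [0.54901273 0.16533818 0.04180822] [-0.00507312  0.51651492]
```

Run:
```python
import cv2
p=cv2.imread("pics/top0.png")[120:240,195:375]
cv2.imwrite("pics/crop1.png",cv2.resize(p,None,fx=4.4,fy=4.4,interpolation=cv2.INTER_CUBIC))
```

```text
(no output)
```

View pics/crop1.png

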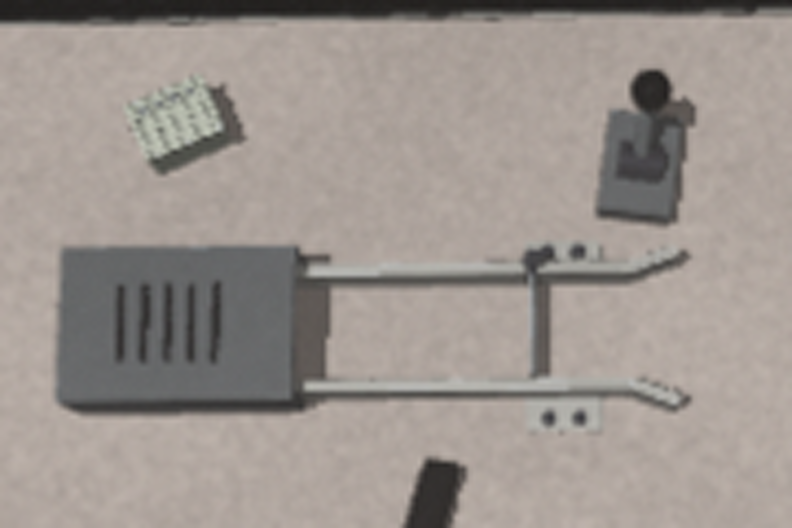

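The crop shows the flap shut, hinged on the far wall at crop (537,258), with the cover's front edge at crop column 300. The lever's lean direction is unclear, so I check it in the side view and point clouds.

Run:
```python
from h import *
p=cv2.imread("pics/side0.png")[165:265,265:415]
cv2.imwrite("pics/crop2.png",cv2.resize(p,None,fx=5.3,fy=5.3,interpolation=cv2.INTER_CUBIC))
for n in("top","side"):
  W=cloud(n,np.load(n+"0.npy"))
  m=(abs(W[...,0]-.67)<.07)&(abs(W[...,1]+.035)<.07)
  for a,b in((.02,.03),(.03,.045),(.045,.06),(.06,.07),(.07,.08),(.08,.105)):
    q=W[m&(W[...,2]>a)&(W[...,2]<b)]
    if len(q):print(n,a,len(q),q.mean(0).round(4),q.min(0).round(3),q.max(0).round(3))
# flap
  m=(W[...,0]>.525)&(W[...,0]<.575)&(W[...,1]>-.06)&(W[...,1]<.1)&(W[...,2]>.015)&(W[...,2]<.06)
  q=W[m];print("flap",len(q),q.min(0),q.max(0),np.median(q[:,1]),q[q[:,2]>.033].mean(0))
```

```text
top 0.02 286 [ 0.6583 -0.0339  0.0258] [ 0.625 -0.062  0.02 ] [ 0.699 -0.006  0.03 ]
top 0.03 90 [ 0.6583 -0.0355  0.0346] [ 0.601 -0.058  0.03 ] [ 0.696 -0.02   0.043]
top 0.045 15 [ 0.6703 -0.0362  0.0513] [ 0.666 -0.04   0.046] [ 0.676 -0.032  0.058]
top 0.06 8 [ 0.6762 -0.0373  0.0645] [ 0.673 -0.042  0.061] [ 0.679 -0.034  0.069]
top 0.07 7 [ 0.6794 -0.037   0.0726] [ 0.677 -0.042  0.071] [ 0.683 -0.034  0.078]
top 0.08 71 [ 0.6874 -0.0384  0.0955] [ 0.678 -0.049  0.084] [ 0.702 -0.027  0.102]
flap 33 [0.52673781 0.03521507 0.02792975] [0.57311331 0.03839807 0.0441091 ] 0.03788669671154167 [0.54808827 0.0368875  0.04086976]
side 0.02 157 [ 0.6573 -0.0269  0.0248] [ 0.626 -0.063  0.02 ] [ 0.699 -0.003  0.03 ]
side 0.03 50 [ 0.6579 -0.0335  0.0352] [ 0.6   -0.051  0.03 ] [ 0.675 -0.017  0.044]
side 0.045 15 [ 0.6753 -0.0342  0.0523] [ 0.67  -0.044  0.045] [ 0.682 -0.03   0.059]
side 0.06 11 [ 0.6801 -0.034   0.0657] [ 0.676 -0.04   0.06 ] [ 0.688 -0.03   0.07 ]
side 0.07 9 [ 0.6845 -0.0337  0.0762] [ 0.681 -0.039  0.072] [ 0.691 -0.027  0.079]
side 0.08 45 [ 0.6874 -0.0329  0.0919] [ 0.678 -0.044  0.08 ] [ 0.703 -0.025  0.101]
flap 90 [0.52511688 0.03590408 0.01500335] [0.57484888 0.0425113  0.04254422] 0.03947003875815597 [0.55047066 0.03912809 0.03805892]
```

View pics/crop2.png

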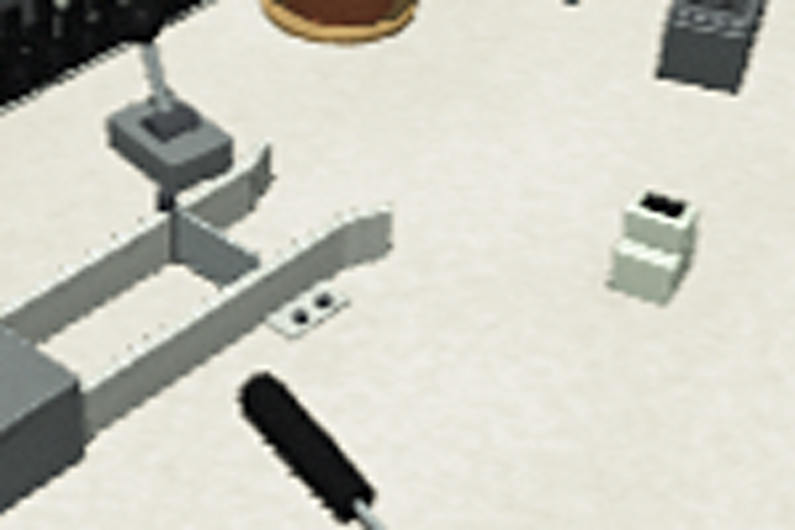

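The stalk leans toward world +X, along the block's long axis, so I will throw the lever toward −X. The two cameras agree on these positions:

| Item | World position |
|---|---|
| Nest | centre x≈0.551, gate y≈0.038, yaw≈0 |
| Module | (0.493, −0.390), yaw 22.9° |

I now move over the module, staying high at first.

```bash
cat > go.py <<'E'
import sys,numpy as np
from scipy.spatial.transform import Rotation as R
from rig import arm
s=arm.observe();t=np.array(list(map(float,sys.argv[1:4])));r=R.from_euler('xyz',s['ee_rot'])
print('t',s['time_s'],'pos',s['eef_pos'].round(4),'yaw',s['ee_rot'].round(4),'F',s['ft_force'].round(2),'gap',s['finger_gap'])
print('shift mm',(r.inv().apply(t-s['eef_pos'])*1000).round(1))
if len(sys.argv)>4: print('twist',s['ee_rot'][2]-np.radians(float(sys.argv[4])))
E
python3 -m inch '[[85,[45,-14,0],0],[85,[45,-14,0],0],[85,[45,-14,0],0],[85,[45,-14,0],0],[85,[45,-14,0],0],[85,[45,-14,20],0],[85,[45,-14,40],0],[85,[45,-13,37],0]]'
python3 -m inch '[[85,[0,0,0],-0.15],[85,[0,0,0],-0.15],[85,[0,0,0],-0.15],[85,[0,0,0],-0.15],[85,[0,0,0],-0.15],[85,[0,0,0],-0.15],[85,[0,0,0],-0.15],[85,[0,0,0],-0.15],[85,[0,0,0],-0.15],[85,[0,0,0],-0.15],[85,[0,0,0],-0.15],[85,[0,0,0],-0.025]]'
python3 -m inch '[[85,[0,0,0],0]]'
python3 go.py .501 -.410 .030 112.9
```

```text
time_s: 0.9
eef_pos: [0.4877, -0.4197, 0.1647]
ee_rot: [3.141, -0.001, 0.295]
ft_force: [0.7, -0.5, -0.4]
finger_gap: 0.993
gripper_force: 0.0
time_s: 2.1
eef_pos: [0.4858, -0.4208, 0.1646]
ee_rot: [-3.141, -0.001, 1.971]
ft_force: [0.4, -0.3, -0.6]
finger_gap: 0.996
gripper_force: 0.0
time_s: 2.2
eef_pos: [0.4859, -0.4208, 0.1648]
ee_rot: [-3.141, -0.001, 1.967]
ft_force: [0.4, 1.0, -0.2]
finger_gap: 0.992
gripper_force: 0.0
t 2.2 pos [ 0.4859 -0.4208  0.1648] yaw [-3.1413e+00 -1.1000e-03  1.9673e+00] F [ 0.43  1.03 -0.22] gap 0.9915648117455718
shift mm [  4.   18.1 134.8]
twist -0.0031964931271393215
```

```bash
python3 -m inch '[[85,[4,18,0],0],[85,[0,0,40],0],[85,[0,0,30],0],[85,[0,0,30],0],[85,[0,0,20],0],[85,[0,0,15],0],[85,[0,0,0],0]]'
python3 go.py .501 -.410 .030 112.9
```

```text
time_s: 2.9
eef_pos: [0.5008, -0.4081, 0.0279]
ee_rot: [-3.14, -0.004, 1.97]
ft_force: [-0.9, 1.0, 0.0]
finger_gap: 0.997
gripper_force: 0.0
t 2.9 pos [ 0.5008 -0.4081  0.0279] yaw [-3.1398 -0.0044  1.9704] F [-0.92  1.01  0.03] gap 0.9970346113836515
shift mm [-1.9 -0.6 -2.1]
twist -7.812637357762497e-05
```

```bash
python3 -m inch '[[40,[0,0,0],0],[40,[0,0,0],0],[40,[0,0,0],0],[40,[0,0,0],0],[40,[0,0,0],0],[40,[0,0,0],0],[40,[0,0,0],0],[40,[0,0,0],0]]' 80
python3 -m inch '[[40,[0,0,-10],0],[40,[0,0,-20],0],[40,[0,0,-20],0],[40,[0,0,0],0],[40,[0,0,0],0]]'
python3 - <<'E'
from rig import camera
from h import *
W=cloud("top",camera("top")[1]); m=(abs(W[...,0]-.493)<.08)&(abs(W[...,1]+.39)<.08)
print(box(W,m,.08,.105))
E
python3 go.py .551 -.089 .08 90
```

```text
time_s: 3.7
eef_pos: [0.5031, -0.4113, 0.0326]
ee_rot: [3.139, 0.004, 1.97]
ft_force: [0.7, 1.2, 7.3]
finger_gap: 0.641
gripper_force: 87.7
time_s: 4.2
eef_pos: [0.5006, -0.4101, 0.0799]
ee_rot: [-3.141, -0.001, 1.97]
ft_force: [-1.1, 0.8, -3.5]
finger_gap: 0.641
gripper_force: 87.0
(748, ((486.73406982421875, -379.9885559082031), (80.91897583007812, 90.70452880859375), 21.754911422729492), np.float64(0.09298928129668503), array([ 0.4851, -0.3775,  0.093 ]))
t 4.25 pos [ 0.5    -0.4096  0.079 ] yaw [-3.1399e+00 -2.4000e-03  1.9697e+00] F [-0.18  0.79 -4.13] gap 0.6382732658642262
shift mm [275.6 171.5  -0.6]
twist 0.39888376580991336
```

```bash
python3 -m inch '[[40,[0,0,-10],0.133],[40,[0,0,-5],0.133],[40,[0,0,0],0.133],[40,[30,5,0],0],[40,[40,7,0],0],[40,[40,7,0],0],[40,[40,7,0],0],[40,[40,7,0],0],[40,[40,7,0],0],[40,[40,6,0],0],[40,[30,5,0],0],[40,[0,0,0],0]]'
python3 -m inch '[[40,[0,0,0],0],[40,[0,0,0],0]]'
python3 - <<'E'
from rig import camera
from h import *
for n in("top","side"):
  p,d=camera(n); cv2.imwrite(f"pics/{n}1.png",p[:,:,::-1])
p=cv2.imread("pics/side1.png")[140:290,215:415]
cv2.imwrite("pics/crop3.png",cv2.resize(p,None,fx=3.9,fy=3.9,interpolation=cv2.INTER_CUBIC))
E
python3 go.py .551 -.09 .033 90
```

```text
time_s: 5.45
eef_pos: [0.5519, -0.1015, 0.0941]
ee_rot: [-3.139, -0.006, 1.582]
ft_force: [-0.2, 0.6, -2.4]
finger_gap: 0.639
gripper_force: 86.8
time_s: 5.65
eef_pos: [0.551, -0.1117, 0.0942]
ee_rot: [-3.139, 0.001, 1.569]
ft_force: [-0.6, -0.5, -2.9]
finger_gap: 0.642
gripper_force: 86.8
t 5.75 pos [ 0.5515 -0.1124  0.0947] yaw [-3.1400e+00  7.0000e-04  1.5677e+00] F [ 0.68 -0.2  -2.32] gap 0.6405420363617558
shift mm [22.4 -0.5 61.7]
twist -0.0030655746498902126
```

View pics/crop3.png

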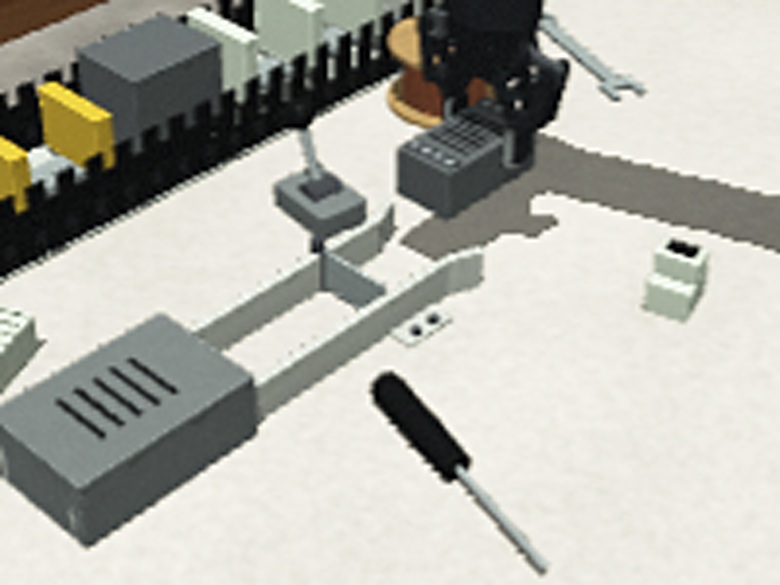

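The module is held level, in line with the lane and just short of the mouth. I move it forward and set it down.

```bash
python3 -m inch '[[40,[22,0,0],0],[40,[0,0,20],0],[40,[0,0,20],0],[40,[0,0,15],0],[40,[0,0,4],0],[40,[0,0,2],0],[40,[0,0,0],0],[40,[0,0,0],0]]'
python3 go.py .551 -.09 .033 90
```

```text
time_s: 6.55
eef_pos: [0.5533, -0.0885, 0.0353]
ee_rot: [3.14, 0.0, 1.571]
ft_force: [-0.3, -0.2, -3.3]
finger_gap: 0.64
gripper_force: 86.8
t 6.55 pos [ 0.5533 -0.0885  0.0353] yaw [3.1397e+00 2.0000e-04 1.5706e+00] F [-0.33 -0.23 -3.28] gap 0.6404009308382174
shift mm [-1.5 -2.3  2.3]
twist -0.00024301625085998424
```

```bash
python3 -m inch '[[40,[0,-2,2],0],[40,[0,0,1.5],0],[40,[0,0,0],0],[70,[0,0,0],0],[70,[0,0,0],0],[70,[0,0,0],0],[70,[0,0,-20],0],[70,[0,0,-40],0],[70,[-50,0,0],0],[70,[-30,0,0],0],[20,[0,0,0],0],[20,[0,0,0],0]]'
python3 - <<'E'
from rig import camera
from h import *
for n in("top","side"):
  p,d=camera(n); cv2.imwrite(f"pics/{n}2.png",p[:,:,::-1])
  W=cloud(n,d); m=(abs(W[...,0]-.551)<.031)&(abs(W[...,1]+.067)<.08)
  print(n,box(W,m,.041,.055))
E
python3 go.py .551 -.15 .033 90
```

```text
time_s: 7.75
eef_pos: [0.5501, -0.1695, 0.0908]
ee_rot: [-3.142, -0.0, 1.568]
ft_force: [-0.6, 0.4, 0.1]
finger_gap: 0.493
gripper_force: 0.0
top (779, ((549.1597900390625, -66.59628295898438), (109.09488677978516, 55.5147819519043), 89.28893280029297), np.float64(0.046491571463557806), array([ 0.5488, -0.0655,  0.0465]))
side (380, ((551.296630859375, -63.930419921875), (113.91712951660156, 59.34840774536133), 89.23160552978516), np.float64(0.04525630522124926), array([ 0.5498, -0.0605,  0.0453]))
t 7.85 pos [ 0.5504 -0.1666  0.0907] yaw [-3.1413e+00 -1.3000e-03  1.5725e+00] F [0.1  0.4  0.03] gap 0.313140773711816
shift mm [16.5  0.7 57.7]
twist 0.0016739738737707732
```

View pics/top2.png

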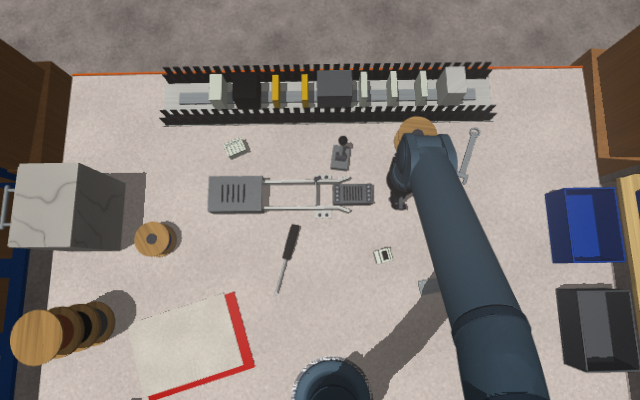

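The module stands in the mouth at nest (−2, −105) mm, in line, with the flap shut. I now lower the fingers behind it and push.

```bash
python3 -m inch '[[20,[0,1,30],0],[20,[0,0,24],0],[20,[0,0,3],0],[20,[0,0,0],0],[20,[0,0,0],0]]'
python3 -m inch '[[20,[10,0,0],0],[20,[10,0,0],0],[20,[5,0,0],0],[20,[5,0,0],0],[20,[5,0,0],0],[20,[5,0,0],0],[20,[5,0,0],0],[20,[5,0,0],0],[20,[0,0,0],0]]'
python3 go.py .551 .087 .033 90
```

```text
time_s: 8.35
eef_pos: [0.5525, -0.1674, 0.0349]
ee_rot: [3.14, -0.0, 1.572]
ft_force: [-0.8, -0.1, 0.1]
finger_gap: 0.236
gripper_force: 0.0
time_s: 9.25
eef_pos: [0.5516, -0.1174, 0.034]
ee_rot: [3.141, -0.0, 1.572]
ft_force: [0.5, -1.0, 0.3]
finger_gap: 0.233
gripper_force: 0.3
t 9.25 pos [ 0.5516 -0.1174  0.034 ] yaw [ 3.1412e+00 -5.0000e-04  1.5716e+00] F [ 0.49 -1.01  0.28] gap 0.233035276611203
shift mm [204.4  -0.4   1.1]
twist 0.0008054767140659447
```

```bash
python3 -m inch '[[20,[10,0,0],0],[20,[10,0,0],0],[20,[10,0,0],0],[20,[10,0,0],0],[20,[10,0,0],0],[20,[10,0,0],0],[20,[10,0,0],0],[20,[10,0,0],0],[20,[10,0,0],0],[20,[10,0,0],0],[20,[5,0,0],0],[20,[0,0,0],0]]'
python3 - <<'E'
from rig import camera
from h import *
p,d=camera("top"); cv2.imwrite("pics/top3.png",p[:,:,::-1])
p2,_=camera("side")
a=cv2.resize(p[130:240,200:400],None,fx=3,fy=3);b=cv2.resize(p2[150:290,200:400][:,:,:],None,fx=3,fy=3)
cv2.imwrite("pics/pair3.png",np.vstack([a,b])[:600,:,::-1])
W=cloud("top",d);m=(abs(W[...,0]-.551)<.031)&(W[...,1]>-.02)&(W[...,1]<.18);print(box(W,m,.042,.050))
E
python3 go.py .551 .087 .033 90
```

```text
time_s: 10.45
eef_pos: [0.5512, -0.0106, 0.0338]
ee_rot: [3.142, -0.002, 1.573]
ft_force: [-0.4, -0.8, 0.1]
finger_gap: 0.233
gripper_force: 0.0
(642, ((551.0623779296875, 56.495147705078125), (109.2167739868164, 61.52591323852539), 89.58221435546875), np.float64(0.0464371018415855), array([0.5458, 0.063 , 0.0464]))
t 10.55 pos [ 0.5512 -0.0111  0.0336] yaw [ 3.1415e+00 -2.5000e-03  1.5722e+00] F [-0.45 -0.24 -0.07] gap 0.235023302488563
shift mm [98.1 -0.1  0.9]
twist 0.0013904414696859213
```

View pics/pair3.png

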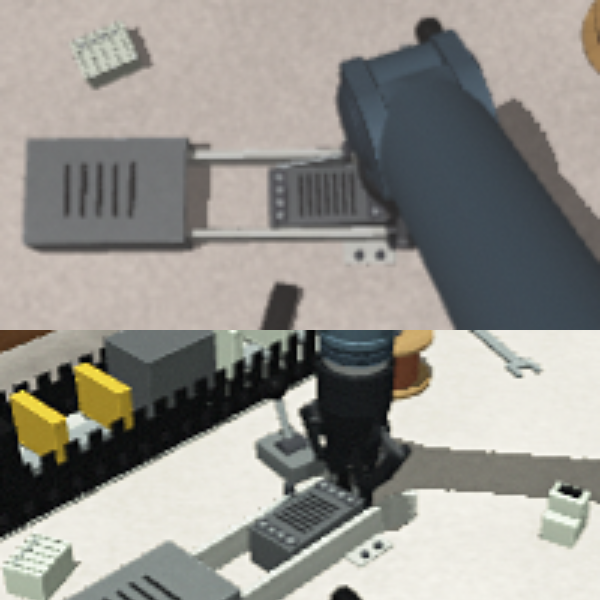

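The module is passing through the open flap and staying flat. I continue to just short of the earliest pin contact.

```bash
python3 -m inch '[[20,[8,0,0],0],[20,[8,0,0],0],[20,[8,0,0],0],[20,[8,0,0],0],[20,[8,0,0],0],[20,[8,0,0],0],[20,[8,0,0],0],[20,[8,0,0],0],[20,[8,0,0],0],[20,[8,0,0],0],[20,[6,0,0],0],[20,[4,0,0],0]]'
python3 -m inch '[[20,[3,0,0],0],[20,[2,0,0],0],[20,[2,0,0],0],[20,[2,0,0],0],[20,[2,0,0],0],[20,[2,0,0],0]]'
python3 -m inch '[[20,[2,0,0],0],[20,[2,0,0],0]]'
python3 -m inch '[[20,[2,0,0],0],[20,[2,0,0],0]]'
```

```text
time_s: 11.75
eef_pos: [0.5514, 0.0776, 0.034]
ee_rot: [3.141, -0.0, 1.571]
ft_force: [-1.0, -2.9, 1.4]
finger_gap: 0.231
gripper_force: 1.2
time_s: 12.35
eef_pos: [0.5515, 0.0896, 0.034]
ee_rot: [3.141, 0.0, 1.57]
ft_force: [-0.3, -2.5, 0.1]
finger_gap: 0.237
gripper_force: 1.5
time_s: 12.55
eef_pos: [0.5515, 0.0937, 0.034]
ee_rot: [3.141, 0.0, 1.571]
ft_force: [-1.3, -3.6, 1.8]
finger_gap: 0.234
gripper_force: 1.9
time_s: 12.75
eef_pos: [0.5515, 0.0977, 0.034]
ee_rot: [3.141, 0.0, 1.571]
ft_force: [-1.4, -3.6, 0.5]
finger_gap: 0.238
gripper_force: 1.9
```

```bash
cat > ck.py <<'E'
import sys
from rig import arm
s=arm.observe();f=s['ft_force'][1];print(round(s['eef_pos'][1],4),round(f,1))
sys.exit(f<-6.5)
E
python3 -m inch '[[20,[2,0,0],0],[20,[1.5,0,0],0],[20,[1,0,0],0]]' >/dev/null && python3 ck.py &&
python3 -m inch '[[20,[1,0,0],0]]' >/dev/null && python3 ck.py &&
python3 -m inch '[[20,[1,0,0],0]]' >/dev/null && python3 ck.py &&
python3 -m inch '[[20,[1,0,0],0]]' >/dev/null && python3 ck.py &&
python3 -m inch '[[20,[1,0,0],0]]' >/dev/null && python3 ck.py &&
python3 -m inch '[[20,[1,0,0],0]]' >/dev/null && python3 ck.py &&
python3 -m inch '[[20,[1,0,0],0]]' >/dev/null && python3 ck.py &&
python3 -m inch '[[20,[1,0,0],0]]' >/dev/null && python3 ck.py &&
python3 -m inch '[[20,[1,0,0],0]]' >/dev/null && python3 ck.py &&
python3 -m inch '[[20,[1,0,0],0]]' >/dev/null && python3 ck.py &&
python3 -m inch '[[20,[1,0,0],0]]' >/dev/null && python3 ck.py &&
python3 -m inch '[[20,[1,0,0],0]]' >/dev/null && python3 ck.py &&
python3 -m inch '[[20,[1,0,0],0]]' >/dev/null && python3 ck.py
```

```text
0.1024 -3.6False
```

```bash
sed -i 's/sys.exit(f<-6.5)/sys.exit(int(f<-6.5))/' ck.py
python3 -m inch '[[20,[1,0,0],0]]' >/dev/null && python3 ck.py &&
python3 -m inch '[[20,[1,0,0],0]]' >/dev/null && python3 ck.py &&
python3 -m inch '[[20,[1,0,0],0]]' >/dev/null && python3 ck.py &&
python3 -m inch '[[20,[1,0,0],0]]' >/dev/null && python3 ck.py &&
python3 -m inch '[[20,[1,0,0],0]]' >/dev/null && python3 ck.py &&
python3 -m inch '[[20,[1,0,0],0]]' >/dev/null && python3 ck.py &&
python3 -m inch '[[20,[1,0,0],0]]' >/dev/null && python3 ck.py &&
python3 -m inch '[[20,[1,0,0],0]]' >/dev/null && python3 ck.py &&
python3 -m inch '[[20,[1,0,0],0]]' >/dev/null && python3 ck.py &&
python3 -m inch '[[20,[1,0,0],0]]' >/dev/null && python3 ck.py &&
python3 -m inch '[[20,[1,0,0],0]]' >/dev/null && python3 ck.py &&
python3 -m inch '[[20,[1,0,0],0]]' >/dev/null && python3 ck.py &&
python3 -m inch '[[20,[1,0,0],0]]' >/dev/null && python3 ck.py &&
python3 -m inch '[[20,[1,0,0],0]]' >/dev/null && python3 ck.py &&
python3 -m inch '[[20,[1,0,0],0]]' >/dev/null && python3 ck.py
```

```text
0.1032 -3.3
0.1042 -3.2
0.1052 -3.2
0.1062 -3.7
0.1072 -4.5
0.1082 -3.7
0.1092 -3.0
0.1105 -3.0
0.1114 -3.5
0.1126 -2.0
0.1142 -2.1
0.1152 -1.3
0.1159 -1.6
0.1167 -1.5
0.1175 -1.2
```

```bash
python3 -m inch '[[20,[1,0,0],0]]' >/dev/null && python3 ck.py &&
python3 -m inch '[[20,[1,0,0],0]]' >/dev/null && python3 ck.py &&
python3 -m inch '[[20,[1,0,0],0]]' >/dev/null && python3 ck.py &&
python3 -m inch '[[20,[1,0,0],0]]' >/dev/null && python3 ck.py &&
python3 -m inch '[[20,[1,0,0],0]]' >/dev/null && python3 ck.py &&
python3 -m inch '[[20,[1,0,0],0]]' >/dev/null && python3 ck.py &&
python3 -m inch '[[20,[1,0,0],0]]' >/dev/null && python3 ck.py &&
python3 -m inch '[[20,[1,0,0],0]]' >/dev/null && python3 ck.py &&
python3 -m inch '[[20,[1,0,0],0]]' >/dev/null && python3 ck.py &&
python3 -m inch '[[20,[1,0,0],0]]' >/dev/null && python3 ck.py &&
python3 -m inch '[[20,[1,0,0],0]]' >/dev/null && python3 ck.py &&
python3 -m inch '[[20,[1,0,0],0]]' >/dev/null && python3 ck.py
```

```text
0.1184 -2.5
0.1194 -1.9
0.1203 -2.4
0.1213 -1.2
0.1223 -1.0
0.1233 -1.4
0.1243 -1.5
0.1253 -2.0
0.1263 -1.8
0.1273 -1.2
0.1283 -1.3
0.1292 -2.3
```

```bash
python3 -m inch '[[20,[1,0,0],0]]' >/dev/null && python3 ck.py &&
python3 -m inch '[[20,[1,0,0],0]]' >/dev/null && python3 ck.py &&
python3 -m inch '[[20,[1,0,0],0]]' >/dev/null && python3 ck.py &&
python3 -m inch '[[20,[1,0,0],0]]' >/dev/null && python3 ck.py &&
python3 -m inch '[[20,[1,0,0],0]]' >/dev/null && python3 ck.py &&
python3 -m inch '[[20,[1,0,0],0]]' >/dev/null && python3 ck.py &&
python3 -m inch '[[20,[1,0,0],0]]' >/dev/null && python3 ck.py &&
python3 -m inch '[[20,[1,0,0],0]]' >/dev/null && python3 ck.py &&
python3 -m inch '[[20,[1,0,0],0]]' >/dev/null && python3 ck.py &&
python3 -m inch '[[20,[1,0,0],0]]' >/dev/null && python3 ck.py &&
python3 -m inch '[[20,[1,0,0],0]]' >/dev/null && python3 ck.py &&
python3 -m inch '[[20,[1,0,0],0]]' >/dev/null && python3 ck.py
```

```text
0.1302 -1.4
0.1312 -2.9
0.1321 -3.0
0.1332 -2.0
0.1341 -2.2
0.1349 -3.8
0.1349 -6.5
```

```bash
python3 -m inch '[[20,[0,0,0],0]]' >/dev/null; python3 ck.py && python3 -m inch '[[20,[0.5,0,0],0]]' >/dev/null ; python3 ck.py; python3 -m inch '[[20,[0,0,0],0],[20,[0,0,0],0]]' |sed -n 2,4p
```

```text
0.1349 -4.9
0.1349 -5.6
eef_pos: [0.5514, 0.1349, 0.0339]
ee_rot: [-3.141, 0.002, 1.57]
ft_force: [0.1, -5.7, 3.3]
```

```bash
python3 -m inch '[[20,[0.7,0,0],0]]' >/dev/null; python3 ck.py; python3 -m inch '[[20,[0,0,0],0],[20,[0,0,0],0]]' |sed -n 2,4p
```

```text
0.1349 -7.1
eef_pos: [0.5514, 0.1349, 0.0339]
ee_rot: [-3.141, 0.003, 1.569]
ft_force: [-1.1, -6.5, 2.6]
```

The position has stalled at Y=0.1349 while the force rose about 5 N above sliding, so the module is seated. I back off slightly and lift out.

```bash
python3 -m inch '[[20,[-3,0,0],0],[20,[-2,0,0],0],[20,[0,0,-20],0],[20,[0,0,-30],0],[20,[0,0,-40],0],[20,[0,0,-40],0],[0,[-45,0,0],0],[0,[-45,0,0],0],[0,[0,0,0],0]]'
python3 - <<'E'
from rig import camera
from h import *
p,d=camera("top");W=cloud("top",d)
p2,d2=camera("side")
a=cv2.resize(p[110:240,190:390],None,fx=3,fy=3);b=cv2.resize(p2[170:270,205:405],None,fx=3,fy=2)
cv2.imwrite("pics/pair4.png",np.vstack([a,b])[:600,:,::-1])
for W in(W,cloud("side",d2)):
  m=(abs(W[...,0]-.551)<.031)&(W[...,1]>.06)&(W[...,1]<.183);q=W[m&(W[...,2]>.041)&(W[...,2]<.049)];print(len(q),np.percentile(q[:,1],[2,50,98]),q[:,0].min(),q[:,0].max())
E
python3 go.py .66 -.035 .2 90
```

```text
time_s: 18.05
eef_pos: [0.5521, 0.0347, 0.164]
ee_rot: [3.14, 0.004, 1.561]
ft_force: [0.1, -1.3, -0.4]
finger_gap: -0.001
gripper_force: 0.0
219 [0.14730647 0.16413727 0.18094785] 0.5200816121820339 0.5742011613005329
151 [0.15000352 0.1652771  0.17973981] 0.5209401349807566 0.5801338975881613
t 18.15 pos [0.5516 0.042  0.1639] yaw [ 3.1408e+00 -1.3000e-03  1.5682e+00] F [-0.47  0.28  0.03] gap -0.002231651681405199
shift mm [-76.6 108.7 -36.1]
twist -0.0025852706943036985
```

View pics/pair4.png

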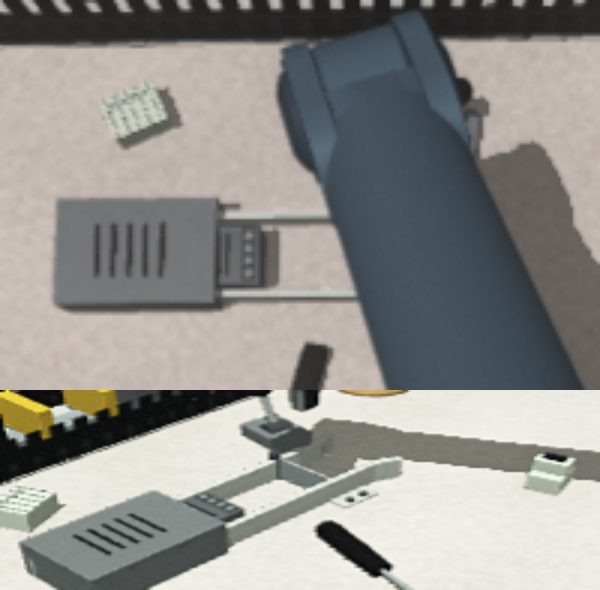

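The flap is shut and the module is under the cover. Before moving behind the lever knob I check clearance there.

```bash
python3 - <<'E'
from h import *
W=cloud("top",np.load("top0.npy"))
for a in np.arange(.70,.90,.02):
  q=W[(W[...,0]>a)&(W[...,0]<a+.02)&(abs(W[...,1]+.04)<.06)&(W[...,2]<.3)];print(round(a,2),q[:,2].max().round(3))
E
python3 -m inch '[[0,[-20,45,0],0],[0,[-21,45,0],0],[0,[-21,45,0],0],[0,[-21,45,0],0],[0,[0,10,0],0],[0,[0,0,0],0],[0,[0,0,0],0]]'
python3 go.py .738 -.041 .085 90
```

```text
0.7 0.091
0.72 0.007
0.74 0.007
0.76 0.057
0.78 0.05
0.8 0.097
0.82 0.099
0.84 0.099
0.86 0.098
0.88 0.098
0.9 0.055
time_s: 18.85
eef_pos: [0.7405, -0.0365, 0.1633]
ee_rot: [-3.14, -0.003, 1.575]
ft_force: [-0.3, 0.3, -0.0]
finger_gap: 0.003
gripper_force: 0.0
t 18.85 pos [ 0.7405 -0.0365  0.1633] yaw [-3.1400e+00 -3.1000e-03  1.5748e+00] F [-0.32  0.25 -0.03] gap 0.0028526972482605757
shift mm [-4.7 -2.4 78.3]
twist 0.003980819134469016
```

```bash
python3 -m inch '[[0,[-4,-1,30],0],[0,[0,0,30],0],[0,[0,0,18],0],[0,[0,0,0],0],[0,[0,-8,0],0],[0,[1,-8,0],0],[0,[1,-8,0],0],[0,[1,-6,0],0],[0,[1,-6,0],0],[0,[1,-6,0],0]]'
python3 -m inch '[[0,[1,-6,0],0],[0,[1,-6,0],0],[0,[1,-6,0],0],[0,[1,-6,0],0],[0,[1,-5,0],0],[0,[1,-5,0],0],[0,[0,0,0],0]]'
python3 go.py .655 -.03 .085 90
```

```text
time_s: 19.85
eef_pos: [0.6987, -0.0395, 0.087]
ee_rot: [3.139, 0.0, 1.571]
ft_force: [1.1, -0.2, 0.7]
finger_gap: 0.0
gripper_force: 0.7
time_s: 20.55
eef_pos: [0.663, -0.0334, 0.0854]
ee_rot: [-3.139, -0.0, 1.571]
ft_force: [-0.6, -0.1, -0.2]
finger_gap: -0.001
gripper_force: 0.0
t 20.55 pos [ 0.663  -0.0334  0.0854] yaw [-3.1395 -0.      1.5711] F [-0.6  -0.13 -0.22] gap -0.0008966488700009582
shift mm [ 3.4 -8.   0.5]
twist 0.0003399914839929963
```

```bash
cat > cx.py <<'E'
import sys
from rig import arm
s=arm.observe();f=s['ft_force'][0];print(round(s['eef_pos'][0],4),round(f,1))
sys.exit(int(f>4))
E
python3 -m inch '[[0,[0,-3,0],0],[0,[0,-2,0],0]]' >/dev/null && python3 cx.py &&
python3 -m inch '[[0,[0,-2,0],0]]' >/dev/null && python3 cx.py &&
python3 -m inch '[[0,[0,-2,0],0]]' >/dev/null && python3 cx.py &&
python3 -m inch '[[0,[0,-2,0],0]]' >/dev/null && python3 cx.py &&
python3 -m inch '[[0,[0,-2,0],0]]' >/dev/null && python3 cx.py &&
python3 -m inch '[[0,[0,-2,0],0]]' >/dev/null && python3 cx.py &&
python3 -m inch '[[0,[0,-2,0],0]]' >/dev/null && python3 cx.py
```

```text
0.6594 0.1
0.6575 0.5
0.6566 5.0
```

The end stop is felt at X=0.6566, as predicted. I retreat and inspect.

```bash
python3 -m inch '[[0,[0,15,0],0],[0,[0,25,0],0],[0,[0,15,0],0],[0,[0,0,-40],0],[0,[0,0,-40],0],[0,[-45,0,0],0],[0,[-45,0,0],0],[0,[-45,0,0],0],[0,[-45,0,0],0],[0,[-45,0,0],0],[0,[0,0,0],0],[0,[0,0,0],0]]'
python3 - <<'E'
from rig import camera
from h import *
p,d=camera("top");W=cloud("top",d);p2,d2=camera("side")
a=cv2.resize(p[110:240,190:450],None,fx=2.3,fy=2.3);b=cv2.resize(p2[140:270,185:445],None,fx=2.3,fy=2.3)
cv2.imwrite("pics/pair5.png",np.vstack([a,b])[:600,:,::-1])
for W in(W,cloud("side",d2)):
  m=(abs(W[...,0]-.551)<.031)&(W[...,1]>.06)&(W[...,1]<.183);q=W[m&(W[...,2]>.041)&(W[...,2]<.049)];print(len(q),np.percentile(q[:,1],[2,50,98]),q[:,0].min(),q[:,0].max())
  q=W[(abs(W[...,0]-.66)<.07)&(abs(W[...,1]+.035)<.05)&(W[...,2]>.072)&(W[...,2]<.12)];print("knob",len(q),q.mean(0))
  q=W[(abs(W[...,0]-.551)<.028)&(abs(W[...,1]-.05)<.08)&(W[...,2]>.02)];print("flap",np.polyfit(q[:,0],q[:,1],1),q[:,1].min(),q[:,1].max())
E
```

```text
time_s: 22.15
eef_pos: [0.7088, -0.2623, 0.1652]
ee_rot: [-3.139, 0.001, 1.565]
ft_force: [-0.7, 0.6, -0.0]
finger_gap: -0.002
gripper_force: 0.0
217 [0.14709318 0.16412926 0.18130463] 0.5200073380007315 0.5747776008071249
knob 72 [ 0.62684694 -0.02983995  0.09264444]
flap [-0.00691319  0.04058874] 0.035214338223978764 0.038411814326125275
150 [0.14867855 0.16502861 0.17969337] 0.5219315067866426 0.5783174391579694
knob 52 [ 0.62707903 -0.0246214   0.08831817]
flap [-0.00581823  0.04256977] 0.03406621243310102 0.04276750014871456
```

View pics/pair5.png

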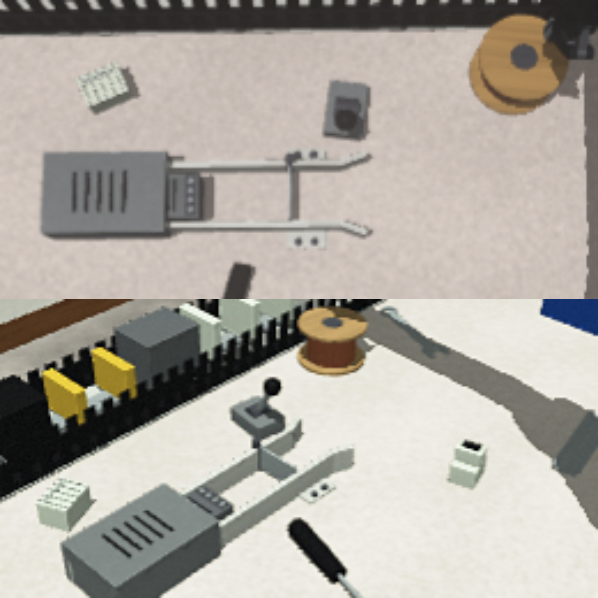

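The lever knob has moved from X=0.687 to 0.627, the flap is shut, the module has not shifted, and the arm is clear of everything. Handing in.

```bash
python3 -c "
from rig import job;print(job.sign_off())"
```

```text
the job is handed in; nothing more can be done
None
```

The job is handed in: the module is seated under the cover (it stalled with force about 5 N above sliding), the flap is shut, the lever is thrown to its stop and I saw no bystander disturbed; sign-off returned no verdict, and pins and block travel were judged by feel.

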